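Index the sample stage by one turn of its hand wheel

TASK

Bring the next sample jar in front of the sensor: with the fingertips, gently push the stage's black hand wheel round by its upright red handle, clockwise seen from above, through exactly one full turn, so that the handle comes back over the yellow pointer. Only push the handle, do not grip it; do not touch the slide or its sensor, leave the jars standing upright in their tray, and leave the other things on the bench where they are. Finish with the hand clear of everything.

Things in the scene. Friction and masses are not known exactly. Their poses are not given: they have to be found in the camera images.
- index_wheel (a joint): turning angle of the hand wheel about its fixed upright axis, rad: 0 at the start (handle over the yellow pointer), grows clockwise seen from above; one full turn is 6.283. It can be turned from -0.6 to 9.2. It stays where it is left; a push of about 2 to 5 N across the handle turns it, the more the faster. It drives the jar slide by a belt, 70 mm a turn.
- wheel_center (a point): point on the wheel's axis at the height of the wheel rim's mid plane. Black horizontal hand wheel: rim of 136 mm mean diameter, 14 mm thick (rim top 7 mm above this point, 99 mm above the bench), three aluminium spokes just below the rim's top, black hub of 38 mm diameter reaching 11 mm above this point.
- wheel_handle (a point): middle of the upright red handle on the wheel rim, 68 mm from the wheel axis and 30 mm above the rim's mid plane. The handle is a round post 22 mm in diameter, fixed to the wheel; its red part reaches from 21 mm below to 21 mm above this point (101 to 143 mm above the bench). Push it with only the last 20 to 25 mm of closed fingers, tips well above the rim: higher up a gripper's linkage can catch on it.
- index_mark (a point): top of the tip of the yellow pointer, a flat finger 12 mm wide on the grey drive head that sticks out under the wheel, 93 mm from the wheel axis and 75 mm above the bench. It is fixed and shows where the handle stands at the start and after one full turn. It may point in any direction.
- carriage (a joint): position of the jar slide along its rail, m: 0 at the start, 0.070 after one full turn of the wheel.
- sample_stage: the fixed grey stage with rail, white jar tray and black sensor head; origin on the bench under the wheel axis, z up, y along the rail (the way the tray goes). The rail lies at x = 145 mm of this frame, from y = -200 to 156 mm; the tray is 76 x 218 mm, 14 mm high, centred at y = -70 mm at the start; the sensor head stands behind the rail at x = 208, y = 0, its top 102 mm above the bench.
- drive_head: grey round fixed drive head, 92 mm in diameter, standing on the stage under the wheel; origin on the wheel axis, 10 mm above the bench; its x axis points along the yellow pointer. It carries the hand wheel.
- sensor_front (a point): lens of the black sensor head, 76 mm above the bench; after one turn the middle jar stands before it.
- jar_0: loose white sample jar with a red screw lid, 59 mm in diameter, 68 mm high, standing in one of the tray's three places 70 mm apart; origin at the centre of its underside, 30 mm above the bench. Leave alone.
- jar_1: loose white sample jar with a blue screw lid, 59 mm in diameter, 68 mm high, standing in one of the tray's three places 70 mm apart; origin at the centre of its underside, 30 mm above the bench. Leave alone.
- jar_2: loose white sample jar with a white screw lid, 59 mm in diameter, 68 mm high, standing in one of the tray's three places 70 mm apart; origin at the centre of its underside, 30 mm above the bench. Leave alone.
- beaker: loose glass beaker, 60 mm wide, 71 mm high, a bystander; origin at its underside
- black_marker: loose black marker pen, 135 mm long, 21 mm high, lying on the bench, a bystander; origin at its underside
- brass_weight: loose brass-coloured weight with a knob, 24 mm wide, 36 mm high, a bystander; origin at its underside
- tin: loose closed orange tin, 104 mm wide, 122 mm high, a bystander; origin at its underside

How it is judged (in metres and radians):
On the way:
1. half-way round, the wheel is being pushed by the fingers (value of joint index_wheel between 2.5 and 4 rad and contact force between the fingers and drive_head above 0.2 N).
At the end, for the whole second after the job is handed in: The wheel is at rest one full turn clockwise from its start within 0.2 rad, the slide has advanced 70 mm within 4 mm, the jars stand upright in the tray (tilt under 0.12 rad, raised under 6 mm), and beaker, marker, weight and tin are within 15 mm of where they stood (value of joint index_wheel between 6.083 and 6.483 rad and velocity of joint index_wheel between -0.03 and 0.03 rad/s and value of joint carriage between 0.066 and 0.074 m and angle between each of jar_0, jar_1, jar_2's own z axis and vertical below 0.12 rad and height (world z) of jar_0 between 0.026 and 0.036 m and height (world z) of jar_1 between 0.026 and 0.036 m and height (world z) of jar_2 between 0.026 and 0.036 m and distance of each of beaker, black_marker, brass_weight, tin from where it was at the start of the episode below 0.015 m); the robot touches nothing.
It fails at once if the handle or wheel is pressed or squeezed with more than 35 N (contact force between the fingers and drive_head above 35 N).
It fails at once if the robot pushes the slide, its tray or its sensor head (more than 2 N) (contact force between any of the arm, the fingers and sample_stage above 2 N).
It fails at once if a jar is lifted or tipped (height (world z) of any of jar_0, jar_1, jar_2 above 0.045 m or angle between any of jar_0, jar_1, jar_2's own z axis and vertical above 0.3 rad).
It fails at once if a bystander is knocked or carried away (more than 25 mm) (distance of any of beaker, black_marker, brass_weight, tin from where it was at the start of the episode above 0.025 m).
It also fails if it takes over 51 s, if anything falls off the work surface, if the arm or the gripper's body presses on something with over 40 N, if the wrist force passes 120 N, or if a joint passes its speed limit or range.

ROBOT

A 7-joint arm with a two-finger parallel gripper is mounted at the origin on a cart in front of the work surface, level with it; the furniture and walls round the work are solid. World frame = base frame: x ahead of the robot, y to its left, z up, the work surface at z = 0. Lengths are in mm, angles in rad, forces in N, time in s.
With the tool pointing down it reaches from about 400 to 875 mm from the base axis. Payload 19.3 kg.
Tool frame: the origin (TCP) lies midway between the tips of the shut fingers; the grasp point (between the pads) lies 19 mm behind it; z points along the fingers, y is the line along which they close (so a half turn about z gives the same grasp; the last joint's range is limited). The gripper opens to 85 mm and grips with 20 to 120 N. Pads are 22 mm wide; open, the fingers measure 114 mm over their backs; the gripper's body (76 mm by 85 mm) begins 54 mm behind the grasp point. The pads swing forward as they close: fully open they stand 13 mm farther back than shut.
Start: joints at [-1.281, 0.521, -0.036, 1.599, 0.021, 1.021, -0.113], TCP at [220.072, 584.964, 231.291] pointing down, gripper open.
Joint ranges: [-2.91, 2.91], [-0.3, 2.13], [-1.5, 1.42], [0.17, 2.43], [-1.26, 4.41], [0.16, 1.93], [-2.52, 2.52]. Speed limits (rad/s): [1.89, 1.89, 2.39, 2.39, 3.01, 3.01, 3.01].

INTERFACE

Orientations are given as a unit quaternion [x, y, z, w].
In Python, from plant import read_state, imaging, job gives the robot as it stands.
- The arm moves only by the tool jog_arm, never from a script. Its argument "commands" is a list of rows, each a list of 3 entries, a list of its own where there are three numbers: the closure, from -1 (fully open) to 1 (shut), so that 0 is half open, then the shift along the tool's x, y, z in mm, then the turn about the tool's z in degrees. A call has 1 to 10 rows; each row is the pose to reach, as a shift and turn from the pose commanded when the call began, along the tool's axes at that moment; what a row does not reach only later rows make up. A row lasts 1/10 s, in which the tool goes at most 50 mm and 8.59 degrees, less where a joint would pass 70% of its speed; a pose out of reach is approached as far as the arm can. A call with a gripper value outside its range is refused whole. The fingers move at their own pace and stop on an object; "squeeze" is the grip in N (left out, the last holds). Time passes only in rows, so rows that repeat a pose let the fingers close. It gives the time, the measured TCP pose, the force, the opening and the grip force at its end, in the units of the state.
- read_state(): the state, without advancing time (a new reading comes with each control period).
- imaging.read_camera(name): name is "side" or "top" or "wrist"; returns the picture (480x640x3 uint8, red, green, blue); there is no depth.
- imaging.camera_params(name): a dict with "camera_matrix" (3x3 intrinsics, pixels), "eye" and "orientation" of the camera in the world. Camera axes: x right, y up, looking along -z (the intrinsics and any distortion apply to the point x, -y, -z); pixel columns grow to the right and rows downward; lengths in mm; the calibration is good to about 2 mm. A picture is of the moment at which its call begins: read the wrist's pose just before it. camera_params takes no time and is no camera call; for the wrist camera it gives the pose at the moment of the call.
- job.close_job(): hands the job in; it is judged then, once.
Trained networks look in the newest picture that a camera, given by its name, has taken for a name from the list of things; names that differ only in an ending like _2 or _b are one class to them, and where a whole thing is asked for, a point or a joint stands for the part that bears it (a point fixed in the world has none). Each returns a list of dicts, best first, with "score" (0 to 1); they miss things now and then, are a little off and sometimes report something else, mostly with a low value. They report only what shows in the picture. A call takes as long as a camera call.
- imaging.search_frame(camera, label): "point" ([x, y, z] in mm, in world coordinates, good to about 4 mm: the middle of the surface that is visible of it).
- imaging.trace(camera, label): "region" (480x640 bool, what is visible of it).
- imaging.place_of(camera, label): "point" ([x, y, z] in mm, in world coordinates, good to about 4 mm: a listed point, or the origin of a listed thing).
The state is a dict: "time": time; "qpos": joint angles; "dq": joint speeds; "tau": joint torques, N m; "tcp_pos": TCP position; "orientation": TCP orientation; "ft_force": force on the tool from outside, world axes, zero at the start; "torque": the same for the moment, N m; "grip_width": finger opening in mm; "gripper_force": force on a finger pad.
Only numpy, scipy, OpenCV 4.12 (cv2) and the standard library are available. Lean on these libraries where they do the work, as an engineer would, in place of code of your own. Each camera call takes 0.05 s, during which the arm holds its last target. There are 200 camera calls.

## Working session

There is one attempt and no reset: what is moved stays moved. The work goes in short steps, Python scripts to look and compute and a tool call to move; the robot and the scene stay as the last step left them, time stands still between calls to the robot, and variables do not carry over. Pictures are saved under pics/ and viewed, at most 10 in all, crops included, and the job is handed in when it is done.

Besides the shell and the picture viewer there is one more tool, called in YAML: its name, and indented under it one key for each argument. jog_arm: Moves the arm, as the interface text tells. Its arguments: {"type":"object","properties":{"commands":{"type":"array"},"squeeze":{"type":"number"}},"required":["commands"]}

```bash
mkdir -p pics; python3 - <<'E'
from plant import read_state, imaging
import cv2,numpy as np
s=read_state();print(s['time'],s['tcp_pos'],s['orientation'])
for c in ['top','side']:
    im=imaging.read_camera(c);cv2.imwrite(f'pics/{c}0.png',im[:,:,::-1])
    for n in ['wheel_center','wheel_handle','index_mark','sample_stage','sensor_front','jar_0','jar_1','jar_2','beaker','black_marker','brass_weight','tin']:
        r=imaging.place_of(c,n)
        print(c,n,[(np.round(x['point']).tolist(),round(x['score'],2)) for x in r[:2]])
print(read_state()['time'])
E
```

```text
0.0 [219.9876291  584.65986976 230.72144618] [ 1.78954870e-01  9.83857125e-01 -5.54253299e-04 -6.38534462e-05]
top wheel_center [([518.0, 119.0, 93.0], 0.75)]
top wheel_handle [([544.0, 183.0, 119.0], 0.66)]
top index_mark [([553.0, 208.0, 79.0], 0.75), ([710.0, 123.0, 78.0], 0.54)]
top sample_stage []
top sensor_front [([711.0, 125.0, 78.0], 0.67)]
top jar_0 [([672.0, -19.0, 30.0], 0.89), ([669.0, 56.0, 32.0], 0.84)]
top jar_1 [([672.0, -19.0, 30.0], 0.89), ([669.0, 56.0, 32.0], 0.84)]
top jar_2 [([672.0, -19.0, 30.0], 0.89), ([669.0, 56.0, 32.0], 0.84)]
top beaker [([433.0, 290.0, -0.0], 0.87)]
top black_marker [([551.0, 208.0, 78.0], 0.71), ([369.0, -109.0, 0.0], 0.68)]
top brass_weight [([572.0, 511.0, -3.0], 0.68)]
top tin [([557.0, 389.0, 2.0], 0.64)]
side wheel_center [([523.0, 119.0, 92.0], 0.76)]
side wheel_handle [([546.0, 182.0, 125.0], 0.85), ([673.0, -19.0, 32.0], 0.72)]
side index_mark []
side sample_stage [([525.0, 121.0, 2.0], 0.8)]
side sensor_front [([716.0, 127.0, 75.0], 0.75)]
side jar_0 [([669.0, 52.0, 29.0], 0.86), ([670.0, -18.0, 30.0], 0.75)]
side jar_1 [([669.0, 52.0, 29.0], 0.86), ([670.0, -18.0, 30.0], 0.75)]
side jar_2 [([669.0, 52.0, 29.0], 0.86), ([670.0, -18.0, 30.0], 0.75)]
side beaker [([436.0, 292.0, -1.0], 0.55)]
side black_marker [([370.0, -112.0, 2.0], 0.83)]
side brass_weight []
side tin [([560.0, 391.0, 4.0], 0.9)]
1.3
```

View pics/top0.png

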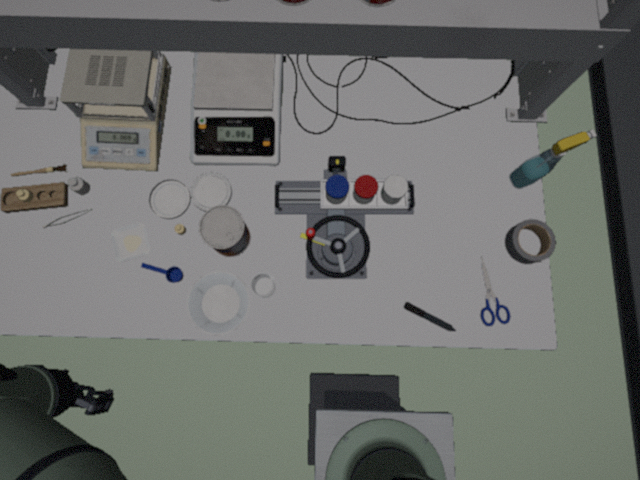

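View pics/side0.png

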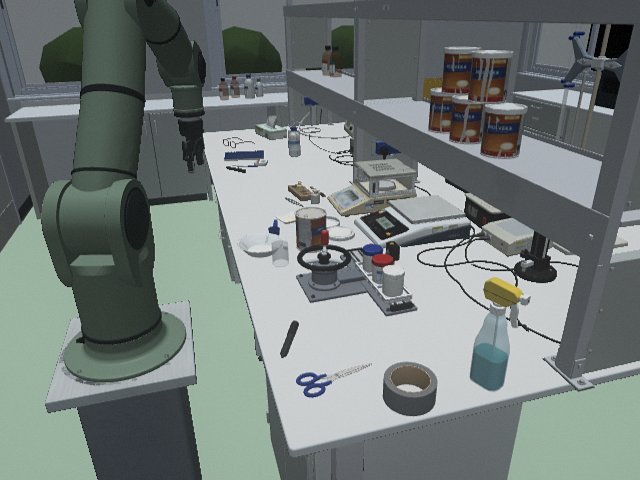

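The top view shows the wheel hub at about (338,247), with the handle at (310,232) next to the pointer at (308,237). The jars are at (337/366/396,187) and the sensor at (338,162). The side view shows the same layout, with nothing tall beside the wheel except the tin.

From both cameras, the wheel centre is about (521,119) and the handle about (545,182.5). That gives a radius of 68 mm at 69°, which matches the description. The pointer is at 70°. I'll approach high, to a point on the counter-clockwise side of the handle.

jog_arm:
  commands:
    - [1,[-408,-274,0],0]
    - [1,[-408,-274,0],0]
    - [1,[-408,-274,0],0]
    - [1,[-408,-274,0],0]
    - [1,[-408,-274,0],0]
    - [1,[-408,-274,0],0]
    - [1,[-408,-274,0],0]
    - [1,[-408,-274,0],0]
    - [1,[-408,-274,0],0]
    - [1,[-408,-274,0],0]
  squeeze: 20

```text
time: 2.3
tcp_pos: [506.8, 182.3, 231.6]
orientation: [0.18, 0.984, -0.0, 0.0]
ft_force: [0.2, 0.7, -0.0]
grip_width: -0.0
gripper_force: 0.0
```

jog_arm:
  commands:
    - [1,[0,0,0],0]
    - [1,[0,0,0],0]
    - [1,[0,0,0],0]

```text
time: 2.6
tcp_pos: [505.0, 185.8, 231.3]
orientation: [0.178, 0.984, 0.0, -0.0]
ft_force: [-0.1, -0.0, -1.0]
grip_width: 0.2
gripper_force: 0.0
```

```bash
python3 - <<'E'
from plant import read_state, imaging
import cv2,numpy as np
for c in ['wrist','top','side']:
    im=imaging.read_camera(c);cv2.imwrite(f'pics/{c}1.png',im[:,:,::-1])
    for n in ['wheel_center','wheel_handle','index_mark']:
        print(c,n,[(np.round(x['point']).tolist(),round(x['score'],2)) for x in imaging.place_of(c,n)[:2]])
# waypoints on circle (tool frame deltas)
C=np.array([521,119]);a=2*np.arctan2(.179,.984)
cx,cy=np.cos(np.pi),0
X=np.array([.179**2-.984**2,2*.179*.984]);Y=np.array([2*.179*.984,.984**2-.179**2])
P=lambda th:C+68*np.array([np.cos(np.radians(th)),np.sin(np.radians(th))])
th=104
while th>-260:
    rows=[]
    for k in range(1,11):
        d=P(th-4*k)-P(th);rows.append([int(round(d@X)),int(round(d@Y))])
    print(th,P(th).round(),rows);th-=40
E
```

```text
wrist wheel_center [([524.0, 117.0, 92.0], 0.66), ([554.0, 385.0, 2.0], 0.57)]
wrist wheel_handle [([548.0, 187.0, 127.0], 0.9)]
wrist index_mark [([549.0, 208.0, 73.0], 0.56)]
top wheel_center []
top wheel_handle []
top index_mark []
side wheel_center [([523.0, 115.0, 92.0], 0.84), ([670.0, -20.0, 30.0], 0.66)]
side wheel_handle [([544.0, 182.0, 124.0], 0.9)]
side index_mark []
104 [505. 185.] [[-4, 3], [-8, 5], [-12, 7], [-17, 8], [-21, 10], [-26, 11], [-31, 12], [-36, 12], [-40, 12], [-45, 12]]
64 [551. 180.] [[-5, -1], [-9, -2], [-14, -3], [-18, -4], [-23, -6], [-27, -8], [-31, -11], [-35, -14], [-39, -17], [-42, -20]]
24 [583. 147.] [[-3, -3], [-6, -7], [-9, -11], [-11, -15], [-13, -19], [-15, -24], [-17, -28], [-18, -33], [-19, -38], [-19, -42]]
-16 [586. 100.] [[0, -5], [0, -9], [0, -14], [1, -19], [2, -24], [4, -28], [5, -32], [7, -37], [10, -41], [12, -45]]
-56 [559.  63.] [[3, -4], [6, -7], [9, -11], [13, -14], [17, -17], [21, -19], [25, -21], [29, -23], [34, -25], [38, -26]]
-96 [514.  51.] [[5, -1], [9, -2], [14, -2], [19, -2], [24, -2], [28, -1], [33, 0], [37, 1], [42, 2], [46, 4]]
-136 [472.  72.] [[4, 2], [8, 5], [12, 7], [16, 10], [19, 14], [22, 17], [25, 21], [28, 25], [31, 29], [33, 33]]
-176 [453. 114.] [[2, 4], [3, 9], [5, 13], [5, 18], [6, 23], [6, 28], [6, 32], [6, 37], [5, 42], [4, 46]]
-216 [466. 159.] [[-1, 5], [-3, 9], [-5, 13], [-8, 17], [-10, 21], [-13, 25], [-16, 29], [-20, 32], [-23, 35], [-27, 38]]
-256 [505. 185.] [[-4, 3], [-8, 5], [-12, 7], [-17, 8], [-21, 10], [-26, 11], [-31, 12], [-36, 12], [-40, 12], [-45, 12]]
```

View pics/wrist1.png

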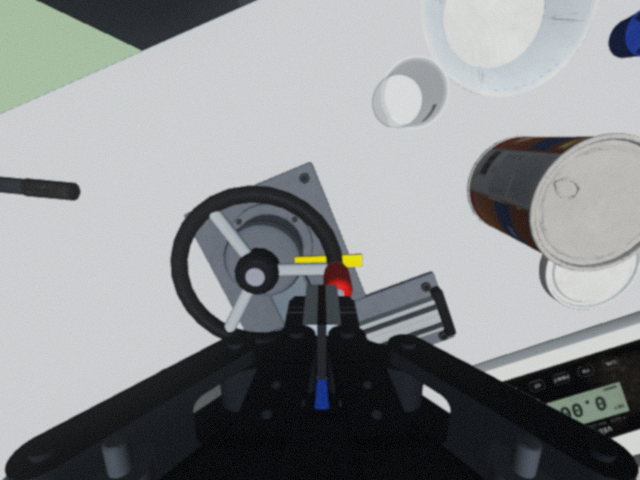

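The wrist view shows the handle at (340,275), just beyond the closed fingers at (322,300), with the hub at (257,270). The positions agree to within a few mm, and the descent point is 40 mm from the handle axis. I'll descend to z = 120.

jog_arm:
  commands:
    - [1,[0,0,30],0]
    - [1,[0,0,60],0]
    - [1,[0,0,90],0]
    - [1,[0,0,111],0]
    - [1,[0,0,111],0]
    - [1,[0,0,111],0]

```text
time: 3.8
tcp_pos: [505.7, 184.8, 120.8]
orientation: [0.179, 0.984, -0.0, -0.0]
ft_force: [-0.3, -0.1, 0.3]
grip_width: -0.1
gripper_force: 0.0
```

jog_arm:
  commands:
    - [1,[-4,3,0],0]
    - [1,[-8,5,0],0]
    - [1,[-12,7,0],0]
    - [1,[-17,8,0],0]
    - [1,[-21,10,0],0]
    - [1,[-26,11,0],0]
    - [1,[-31,12,0],0]
    - [1,[-36,12,0],0]
    - [1,[-40,12,0],0]
    - [1,[-45,12,0],0]

```text
time: 4.8
tcp_pos: [551.8, 179.9, 120.2]
orientation: [0.179, 0.984, -0.0, -0.0]
ft_force: [-4.1, -1.7, 0.5]
grip_width: -0.0
gripper_force: 2.1
```

```bash
cat > chk.py <<'E'
from plant import read_state, imaging
import numpy as np
s=read_state();print(s['time'],s['tcp_pos'].round(1) if hasattr(s['tcp_pos'],'round') else s['tcp_pos'],np.round(s['ft_force'],1))
for c in ['side','wrist']:
    imaging.read_camera(c)
    for r in imaging.place_of(c,'wheel_handle')[:2]:
        p=np.array(r['point']);d=p[:2]-[522,118]
        print(c,p.round(),round(r['score'],2),'r',np.hypot(*d).round(),'ang',np.degrees(np.arctan2(d[1],d[0])).round(1))
E
python3 chk.py
```

```text
4.8 [551.8 179.9 120.2] [-4.1 -1.7  0.5]
side [572. 168. 123.] 0.71 r 70.0 ang 44.8
```

The handle is at 45° with the finger at 64°, so it is following, with 4 N of contact. I'll carry on round.

jog_arm:
  commands:
    - [1,[-5,-1,0],0]
    - [1,[-9,-2,0],0]
    - [1,[-14,-3,0],0]
    - [1,[-18,-4,0],0]
    - [1,[-23,-6,0],0]
    - [1,[-27,-8,0],0]
    - [1,[-31,-11,0],0]
    - [1,[-35,-14,0],0]
    - [1,[-39,-17,0],0]
    - [1,[-42,-20,0],0]

```text
time: 6.0
tcp_pos: [583.7, 146.3, 120.1]
orientation: [0.179, 0.984, -0.0, -0.001]
ft_force: [-6.7, 1.6, 1.2]
grip_width: -0.2
gripper_force: 2.8
```

jog_arm:
  commands:
    - [1,[-3,-3,0],0]
    - [1,[-6,-7,0],0]
    - [1,[-9,-11,0],0]
    - [1,[-11,-15,0],0]
    - [1,[-13,-19,0],0]
    - [1,[-15,-24,0],0]
    - [1,[-17,-28,0],0]
    - [1,[-18,-33,0],0]
    - [1,[-19,-38,0],0]
    - [1,[-19,-42,0],0]

```text
time: 7.0
tcp_pos: [587.0, 100.2, 120.3]
orientation: [0.179, 0.984, -0.0, -0.0]
ft_force: [-1.5, 4.0, -0.1]
grip_width: -0.1
gripper_force: 1.7
```

```bash
python3 chk.py
```

```text
7.0 [587.  100.2 120.3] [-1.5  4.  -0.1]
side [577.  79. 124.] 0.82 r 68.0 ang -35.4
side [436. 292.   1.] 0.49 r 194.0 ang 116.3
wrist [577.  78. 123.] 0.89 r 68.0 ang -36.0
```

jog_arm:
  commands:
    - [1,[0,-5,0],0]
    - [1,[0,-9,0],0]
    - [1,[0,-14,0],0]
    - [1,[1,-19,0],0]
    - [1,[2,-24,0],0]
    - [1,[4,-28,0],0]
    - [1,[5,-32,0],0]
    - [1,[7,-37,0],0]
    - [1,[10,-41,0],0]
    - [1,[12,-45,0],0]

```text
time: 8.2
tcp_pos: [559.7, 62.4, 120.4]
orientation: [0.179, 0.984, -0.0, 0.0]
ft_force: [2.7, 1.7, -0.1]
grip_width: 0.2
gripper_force: 1.1
```

jog_arm:
  commands:
    - [1,[3,-4,0],0]
    - [1,[6,-7,0],0]
    - [1,[9,-11,0],0]
    - [1,[13,-14,0],0]
    - [1,[17,-17,0],0]
    - [1,[21,-19,0],0]
    - [1,[25,-21,0],0]
    - [1,[29,-23,0],0]
    - [1,[34,-25,0],0]
    - [1,[38,-26,0],0]

```text
time: 9.2
tcp_pos: [514.8, 51.8, 120.3]
orientation: [0.179, 0.984, -0.0, -0.0]
ft_force: [4.0, 0.9, 0.4]
grip_width: -0.3
gripper_force: 1.3
```

```bash
python3 chk.py
```

```text
9.2 [514.8  51.8 120.3] [4.  0.9 0.4]
side [496.  56. 127.] 0.88 r 67.0 ang -112.8
wrist [496.  60. 123.] 0.62 r 64.0 ang -113.7
```

The wheel is at about 183°, still pushed with 4 N. I'll continue into the second half.

jog_arm:
  commands:
    - [1,[5,-1,0],0]
    - [1,[9,-2,0],0]
    - [1,[14,-2,0],0]
    - [1,[19,-2,0],0]
    - [1,[24,-2,0],0]
    - [1,[28,-1,0],0]
    - [1,[33,0,0],0]
    - [1,[37,1,0],0]
    - [1,[42,2,0],0]
    - [1,[46,4,0],0]

```text
time: 10.4
tcp_pos: [473.0, 71.8, 120.3]
orientation: [0.179, 0.984, -0.0, -0.0]
ft_force: [2.9, -2.0, 0.7]
grip_width: -0.6
gripper_force: 1.2
```

jog_arm:
  commands:
    - [1,[4,2,0],0]
    - [1,[8,5,0],0]
    - [1,[12,7,0],0]
    - [1,[16,10,0],0]
    - [1,[19,14,0],0]
    - [1,[22,17,0],0]
    - [1,[25,21,0],0]
    - [1,[28,25,0],0]
    - [1,[31,29,0],0]
    - [1,[33,33,0],0]

```text
time: 11.4
tcp_pos: [453.8, 114.7, 120.2]
orientation: [0.179, 0.984, -0.0, -0.0]
ft_force: [0.5, -3.1, -0.4]
grip_width: 0.1
gripper_force: 1.3
```

```bash
python3 chk.py
```

```text
11.4 [453.8 114.7 120.2] [ 0.5 -3.1 -0.4]
side [460. 138. 125.] 0.6 r 65.0 ang 161.9
wrist [460. 142. 124.] 0.67 r 67.0 ang 158.5
wrist [519. 122.  13.] 0.49 r 5.0 ang 123.7
```

jog_arm:
  commands:
    - [1,[2,4,0],0]
    - [1,[3,9,0],0]
    - [1,[5,13,0],0]
    - [1,[5,18,0],0]
    - [1,[6,23,0],0]
    - [1,[6,28,0],0]
    - [1,[6,32,0],0]
    - [1,[6,37,0],0]
    - [1,[5,42,0],0]
    - [1,[4,46,0],0]

```text
time: 12.6
tcp_pos: [466.8, 159.2, 120.2]
orientation: [0.179, 0.984, -0.0, -0.0]
ft_force: [-0.9, -4.1, -0.4]
grip_width: 0.1
gripper_force: 1.5
```

jog_arm:
  commands:
    - [1,[-1,5,0],0]
    - [1,[-3,9,0],0]
    - [1,[-5,13,0],0]
    - [1,[-8,17,0],0]
    - [1,[-10,21,0],0]
    - [1,[-13,25,0],0]
    - [1,[-16,29,0],0]
    - [1,[-20,32,0],0]
    - [1,[-23,35,0],0]
    - [1,[-23,35,0],0]

```text
time: 13.6
tcp_pos: [501.3, 183.8, 120.3]
orientation: [0.179, 0.984, 0.0, 0.0]
ft_force: [-0.2, 0.2, -0.4]
grip_width: 0.1
gripper_force: 0.0
```

```bash
python3 chk.py
```

```text
13.6 [501.3 183.8 120.3] [-0.2  0.2 -0.4]
side [525. 189. 122.] 0.83 r 71.0 ang 87.7
wrist [432. 291.  -2.] 0.4 r 195.0 ang 117.5
```

jog_arm:
  commands:
    - [1,[-3,2,0],0]
    - [1,[-6,4,0],0]
    - [1,[-9,6,0],0]
    - [1,[-12,8,0],0]
    - [1,[-14,9,0],0]
    - [1,[-14,9,0],0]

```text
time: 14.4
tcp_pos: [517.4, 187.2, 120.3]
orientation: [0.179, 0.984, 0.0, 0.0]
ft_force: [0.5, 0.2, -0.1]
grip_width: 0.1
gripper_force: 0.0
```

```bash
python3 chk.py
```

```text
14.4 [517.4 187.2 120.3] [ 0.5  0.2 -0.1]
side [541. 186. 125.] 0.9 r 70.0 ang 74.7
```

jog_arm:
  commands:
    - [1,[-2,1,0],0]
    - [1,[-4,2,0],0]
    - [1,[-4,2,0],0]
    - [1,[-4,2,0],0]

```text
time: 15.0
tcp_pos: [521.6, 187.4, 120.3]
orientation: [0.179, 0.984, 0.0, 0.0]
ft_force: [-0.7, -0.7, 0.6]
grip_width: 0.2
gripper_force: 0.1
```

jog_arm:
  commands:
    - [1,[6,-2,0],0]
    - [1,[15,-6,0],0]
    - [1,[22,-9,0],0]
    - [1,[22,-9,0],0]
    - [1,[22,-9,-40],0]
    - [1,[22,-9,-80],0]
    - [1,[40,-20,-120],0]
    - [1,[80,-40,-120],0]
    - [1,[80,-40,-120],0]
    - [1,[80,-40,-120],0]

```text
time: 16.0
tcp_pos: [432.2, 178.3, 240.9]
orientation: [0.179, 0.984, 0.0, 0.0]
ft_force: [0.0, 0.1, -0.6]
grip_width: -0.1
gripper_force: 0.0
```

```bash
python3 chk.py; python3 - <<'E'
from plant import imaging
import cv2
im=imaging.read_camera('wrist');cv2.imwrite('pics/w2.png',im[:,:,::-1])
im=imaging.read_camera('side');cv2.imwrite('pics/s2.png',cv2.resize(im[220:320,260:420,::-1],(800,500)))
print(imaging.place_of('wrist','index_mark')[:1],imaging.place_of('wrist','wheel_center')[:1])
E
```

```text
16.0 [432.2 178.3 240.9] [ 0.   0.1 -0.6]
side [545. 184. 120.] 0.7 r 70.0 ang 70.4
wrist [548. 187. 123.] 0.79 r 74.0 ang 69.5
[{'point': [551.0, 208.8, 72.2], 'score': 0.97}] [{'point': [550.3, 385.3, 6.0], 'score': 0.72}]
```

View pics/w2.png

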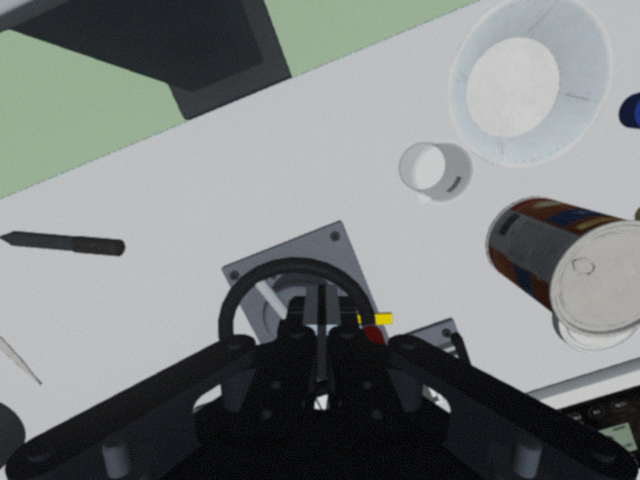

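View pics/s2.png

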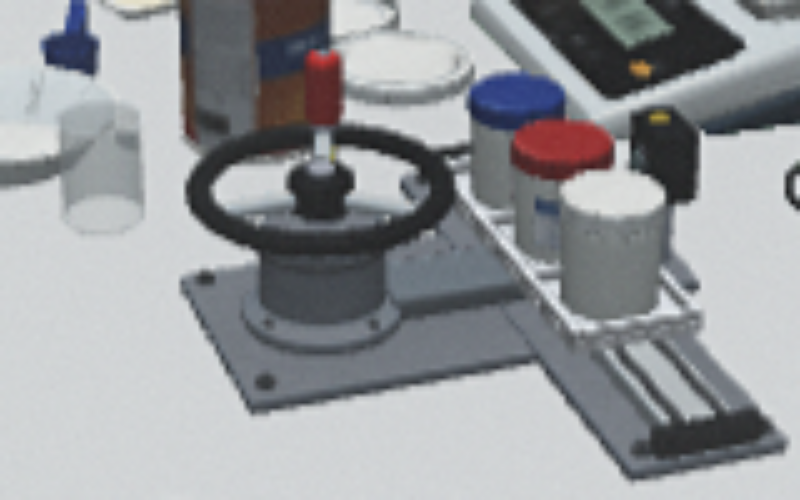

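The wrist view shows the handle at (373,335) beside the yellow pointer at (383,319). The network puts the handle at the same spot as at the start. The side crop shows the red handle at (323,90) above the hub, the jars upright with the tray advanced, and the hand clear of everything.

```bash
python3 -c "
from plant import job;print(job.close_job())"
```

```text
the job is handed in; nothing more can be done
None
```

I turned the wheel one full turn clockwise, and the cameras show the handle back over the yellow pointer, the jars upright, the red-lidded middle jar at the sensor and the hand clear; the job is handed in, but no verdict came back.

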